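# Reset the tripped burner gas interlock

### The arm

A 7-joint arm with a two-finger parallel gripper is mounted at the origin on the work surface. World frame = base frame: x ahead of the robot, y to its left, z up, the work surface at z = 0. Lengths are in m, angles in rad, forces in N, time in s.
With the tool pointing down it reaches from about 0.425 to 0.925 m from the base axis. Payload 6.8 kg.
Tool frame: the origin (TCP) lies midway between the tips of the shut fingers; the grasp point (between the pads) lies 19 mm behind it; y points along the fingers, z is the direction in which the jaws open and shut, and the axes are right-handed (so a half turn about y gives the same grasp; the last joint's range is limited). The gripper opens to 85 mm and grips with 20 to 120 N. Pads are 22 mm wide; open, the fingers measure 114 mm over their backs; the gripper's body (76 mm by 85 mm) begins 54 mm behind the grasp point. The pads swing forward as they close: fully open they stand 13 mm farther back than shut.
Start: joints at [1.24, 0.477, 0.022, 1.555, -0.011, 1.109, -0.083], TCP at [0.149, -0.658, 0.231] pointing down, gripper open.
Joint ranges: [-2.96, 2.96], [-0.34, 2.1], [-1.41, 1.46], [0.24, 2.44], [-1.37, 4.51], [0.17, 1.92], [-2.96, 2.96]. Speed limits (rad/s): [2.39, 2.39, 3.14, 3.14, 3.14, 3.14, 3.14].

### API

Orientations are given as a rotation vector (axis times angle).
In Python, from bench import r gives the robot as it stands.
- The arm moves only by the tool send_rows, never from a script. Its argument "rows" is text: rows parted by semicolons, each of 6 numbers parted by spaces: the shift along the world's x, y, z in m, then the turn, a rotation vector about the world's x, y, z in rad. A call has 1 to 20 rows; each row shifts and turns the commanded pose from where the row before left it; what a row does not reach is not made up. A row lasts 1/10 s, in which the tool goes at most 50 mm and 8.59 degrees, less where a joint would pass 70% of its speed; a pose out of reach is approached as far as the arm can. A call is refused whole if a number of a shift passes 0.05 or a number of a turn 0.15, either way. A call with a gripper value outside its range is refused whole. "grip" is the finger opening in m, from 0 to 0.0854, set as the call begins (left out, the last holds). The fingers move at their own pace and stop on an object; "grip_force" is the grip in N (left out, the last holds). Time passes only in rows, so rows that do not move let the fingers close. It gives the time, the measured TCP pose, the force and the opening at its end, in the units of the state.
- r.get_obs(): the state, without advancing time (a new reading comes with each control period).
- r.grab_frame(name): name is "scene" or "top" or "wrist"; returns a dict with "pixels" (420x560x3 uint8, red, green, blue), "intrinsics" (3x3 intrinsics, pixels), "position" and "orientation" of the camera in the world. Camera axes: x right, y up, looking along -z (the intrinsics and any distortion apply to the point x, -y, -z); pixel columns grow to the right and rows downward; lengths in m; the calibration is good to about 2 mm. The wrist camera is an equidistant fisheye: a pixel r from the principal point sees the ray r / f radians off the axis. A picture is of the moment at which its call begins. There is no depth.
- r.hand_in(): hands the job in, once; it reports no verdict.
The state is a dict: "clock": time; "joints": joint angles; "qvel": joint speeds; "tau": joint torques, N m; "tcp_pos": TCP position; "orientation": TCP orientation; "contact_force": force on the tool from outside, world axes, zero at the start; "moment": the same for the moment, N m; "grip_width": finger opening in m.
Only numpy, scipy, OpenCV 4.12 (cv2) and the standard library are available. Lean on these libraries where they do the work, as an engineer would, in place of code of your own. Each camera call takes 0.05 s, during which the arm holds its last target.

### The job

The burner has tripped its gas interlock, the box with the glass flow tube across its top: with a fingertip push its sliding shutter fully open, reach down into the well and press the sunken reset key fully down, keeping it down for about a second, then let it up and push the shutter fully closed again. Work gently and do not pinch, lift or shift the box; leave the other box and everything else where it is.

Things in the scene. Friction and masses are not known exactly. Their poses are not given: they have to be found in the camera images.
- gas_box: Burner gas interlock: loose white steel box, 150 mm deep (own x), 160 wide (own y), 60 high, about 1.2 kg, held by friction only. Origin: centre of its underside; x to its back (away from the robot at yaw 0), y to its left; yaw within 0.3 rad. Told by one glass flow tube, 20 mm thick, 138 mm long, lying along y on its top 50 mm behind the centre, up to 85 mm above the bench.
- lamp_box: Lamp interlock, to be left alone: a box of the same size, origin and axes as the gas box, with well, key and shutter laid out alike, but with two stubby round black lamp sockets (34 mm across, 22 mm high) at the back of its top in place of the flow tube.
- gas_well (a point): Centre of the mouth of the gas box's well, level with the box top (60 mm above the bench), 25 mm in front (-x) and 35 mm to the right (-y) of the box centre. The well is a straight rectangular shaft, 54 mm along box x by 42 mm along box y, floor 44 mm below the mouth. The closed shutter covers it.
- gas_shutter (a joint): Flat steel shutter on the gas box, 66 (box x) by 62 (box y) by 4 mm, upper face 65 mm above the bench, between 6 mm high rails. Slides along box y, cannot be lifted: 0 = closed over the well, 0.06 m = fully open, towards box +y; end stops at both. About 1 N of friction; stays where left; starts at 0 to 12 mm.
- gas_tab (a point): Middle of the upper edge of the pushing tab on the gas shutter's middle, 85 mm above the bench. The tab is 40 mm long (box x), 6 mm thick (box y) and stands 20 mm above the shutter. Closed, it is right above the well's centre; fully open, 60 mm to box +y of it.
- gas_key (a joint): Sunken reset key in the middle of the gas box's well: grey round cap 26 mm across. 0 = up, 0.008 m = fully down against its stop; a spring pushes it back, 1.4 N at the start of travel and 5 N fully down.
- gas_key_top (a point): Centre of the key cap's upper face: 24 mm below the well's mouth when up (36 mm above the bench); moves down with the key.
- lamp_shutter (a joint): Shutter of the lamp box, like that of the gas box; stays as it is.
- lamp_key (a joint): Sunken key of the lamp box, like that of the gas box; must not be pressed.
- lamp_tab (a point): Middle of the upper edge of the lamp box's shutter tab, 85 mm above the bench.
- flask_a: Volumetric flask, 66 mm across, 170 mm high, on the white tray at the left. Origin: centre of its underside.
- flask_b: Volumetric flask, 60 mm across, 150 mm high, on the same tray. Origin: centre of its underside.
- jar: Small jar, 44 mm across, 65 mm high, standing between the two boxes. Origin: centre of its underside.
- beaker: Glass beaker, 68 mm across, 85 mm high, behind the boxes. Origin: centre of its underside.
- reagent: Reagent bottle, 64 mm across, 130 mm high, behind the boxes. Origin: centre of its underside.
- spare_lamp: Spare hollow-cathode lamp standing upright, 44 mm across, 105 mm high, at the right. Origin: centre of its underside.
Things that resemble listed ones, but are neither listed nor needed, are in the scene too. Leave any green look-alike of the gas_box alone.

How it is judged:
By the outcome, as a careful person would: the job done as asked, in the order asked, and still so for the second after the job is handed in, with the robot touching nothing.
It also fails if it takes over 51 s, if anything falls off the work surface, if the arm or the gripper's body presses on something with over 40 N, if the wrist force passes 120 N, or if a joint passes its speed limit or range.

## Working session

There is one attempt and no reset: what is moved stays moved. The work goes in short steps, Python scripts to look and compute and a tool call to move; the robot and the scene stay as the last step left them, time stands still between calls to the robot, and variables do not carry over. Pictures are saved under pics/ and viewed, and the job is handed in when it is done.

Besides the shell and the picture viewer there is one more tool, called after ">>>" as name(argument=value, ...) on one line, values as JSON. send_rows: Moves the arm, as the interface text tells. Its arguments: {"type":"object","properties":{"rows":{"type":"string"},"grip":{"type":"number"},"grip_force":{"type":"number"}},"required":["rows"]}

```bash
mkdir -p pics; ls; cat > h.py <<'E'
import numpy as np,cv2
from bench import r
from scipy.spatial.transform import Rotation as R
def grab(n,f):
    d=r.grab_frame(n); cv2.imwrite('pics/'+f+'.png',d['pixels'][:,:,::-1]); np.savez('pics/'+f+'.npz',**{k:np.array(v) for k,v in d.items()}); return d
def rot(o):
    o=np.array(o,float)
    return o if o.shape==(3,3) else (R.from_rotvec(o).as_matrix() if o.shape==(3,) else R.from_quat(o).as_matrix())
def load(f): return dict(np.load('pics/'+f+'.npz'))
def ray(d,u,v,fish=False):
    K=d['intrinsics']; a=(u-K[0,2])/K[0,0]; b=(v-K[1,2])/K[1,1]
    if fish:
        t=np.hypot(a,b); s=np.sinc(t/np.pi) and np.sin(t)/t if t>1e-9 else 1; c=np.array([a*s,-b*s,-np.cos(t)])
    else: c=np.array([a,-b,-1.])
    return np.array(d['position']),rot(d['orientation'])@c
def onz(d,u,v,z,fish=False):
    p,q=ray(d,u,v,fish); return p+q*(z-p[2])/q[2]
def proj(d,P,fish=False):
    K=d['intrinsics']; c=rot(d['orientation']).T@(np.array(P)-d['position']); x,y,z=c[0],-c[1],-c[2]
    if fish:
        h=np.hypot(x,y);t=np.arctan2(h,z);s=t/h;return K[0,2]+K[0,0]*x*s,K[1,2]+K[1,1]*y*s
    return K[0,2]+K[0,0]*x/z,K[1,2]+K[1,1]*y/z
E
python3 - <<'E'
from h import *
print(r.get_obs())
for n in ['scene','top','wrist']:
    d=grab(n,n+'0'); print(n,d['intrinsics'],d['position'],d['orientation'])
E
```

```text
pics
{'clock': 0.0, 'joints': array([ 1.23992052,  0.47778799,  0.02236898,  1.55649473, -0.01149825,
        1.10930719, -0.08313368]), 'qvel': array([-0.00252413,  0.00028316,  0.00096591,  0.00128576, -0.00103096,
        0.00116475,  0.00014924]), 'tau': array([ 2.82235760e-04, -5.96450472e+01,  1.60754666e+00, -2.81194907e+01,
        1.24232116e-02,  9.33530799e-03,  3.24925929e-05]), 'tcp_pos': array([ 0.14896146, -0.65772569,  0.23031614]), 'orientation': array([-0.23565073,  2.10571977, -2.10183823]), 'contact_force': array([0.30618637, 0.81658739, 0.36710663]), 'moment': array([-0.01623666, -0.05144478, -0.01235253]), 'grip_width': 0.08524014866150513}
scene [[401.18059088   0.         283.47263883]
 [  0.         401.18059088 210.30587541]
 [  0.           0.           1.        ]] [ 0.99781162 -0.655505    0.69908997] [0.91015123 0.27782607 0.55708424]
top [[449.61940483   0.         278.01258337]
 [  0.         449.61940483 209.77548607]
 [  0.           0.           1.        ]] [0.23210538 0.00253834 1.40290135] [ 0.17165384 -0.166397   -1.47661157]
wrist [[325.1922621    0.         276.3886668 ]
 [  0.         325.1922621  204.80635859]
 [  0.           0.           1.        ]] [ 0.22219967 -0.64082894  0.3728137 ] [-0.25909735  0.20972019 -1.33485324]
```

View pics/scene0.png

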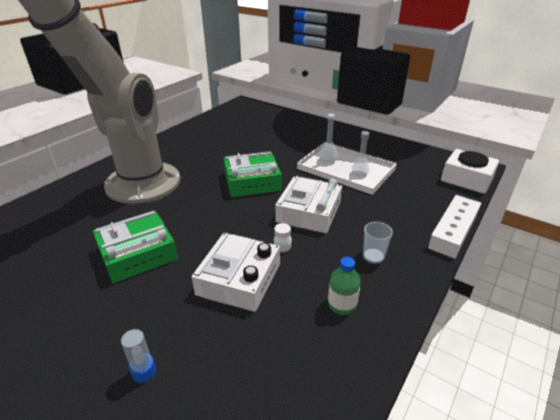

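View pics/top0.png

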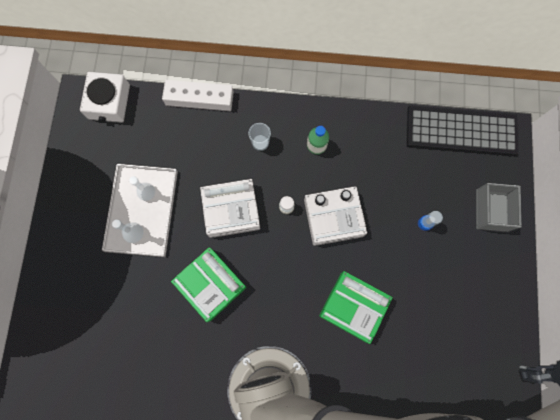

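View pics/wrist0.png

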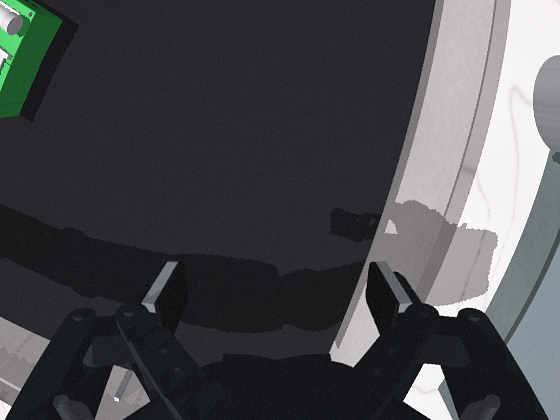

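Candidates in the top view:
- White box with a glass tube at (230,207), which matches the gas box.
- White box with two black sockets at (335,215), the lamp box.
- Green look-alikes with tubes at (208,285) and (357,307), to be left alone.

I choose (230,207) and check it in a close crop.

```bash
python3 - <<'E'
from h import *
d=load('top0'); im=d['pixels'][:,:,::-1]
c=im[165:250,185:275]; cv2.imwrite('pics/c1.png',cv2.resize(c,None,fx=7,fy=7,interpolation=cv2.INTER_CUBIC)[:600])
print(c.shape)
hsv=cv2.cvtColor(np.ascontiguousarray(im),cv2.COLOR_BGR2HSV)
m=((hsv[...,2]>90)&(hsv[...,1]<60)).astype(np.uint8); w=np.zeros_like(m); w[172:245,192:270]=1; m*=w
cs,_=cv2.findContours(m,0,2); k=max(cs,key=cv2.contourArea); rc=cv2.minAreaRect(k); b=cv2.boxPoints(rc); print(rc,b)
P=[onz(d,u,v,.06) for u,v in b]; P=np.array(P);print(P.round(4), P.mean(0), np.linalg.norm(P-np.roll(P,1,0),axis=1))
for i in range(4): e=P[(i+1)%4]-P[i]; print(np.arctan2(e[1],e[0]))
E
```

```text
(85, 90, 3)
((229.0538330078125, 207.71141052246094), (52.29486083984375, 54.86220169067383), 80.90972137451172) [[197.83621 186.22623]
 [252.00937 177.55853]
 [260.27145 229.1966 ]
 [206.0983  237.86429]]
[[0.5812 0.2736 0.06  ]
 [0.6238 0.1096 0.06  ]
 [0.464  0.0685 0.06  ]
 [0.4233 0.2286 0.06  ]] [0.52306616 0.1700704  0.06      ] [0.16420412 0.16942558 0.16497649 0.16520269]
-1.3164504701764215
-2.8896864148132044
1.8202005128620202
0.2776264606664411
```

View pics/c1.png

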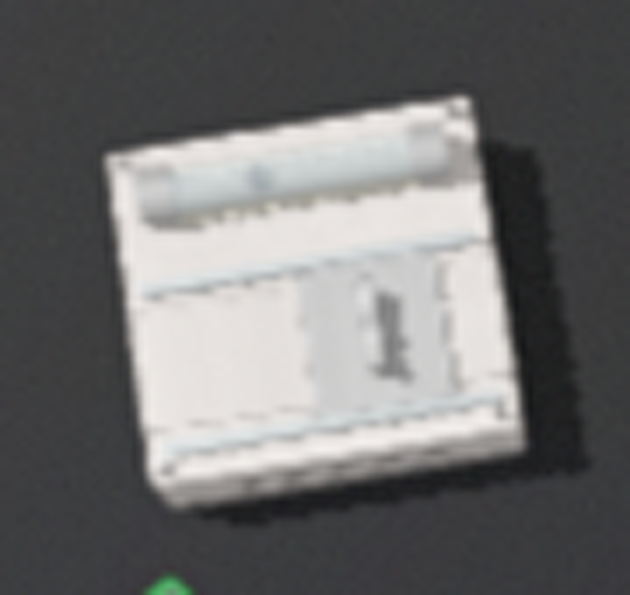

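The crop shows one glass tube at the back, with the grey shutter and dark tab at the right, so this is the gas box. Next I estimate its pose from the top-face corners.

```bash
cat > fit.py <<'E'
from h import *
def fit(P,L):  # P world xy, L box xy -> yaw, t
    P=np.array(P);L=np.array(L); p=P-P.mean(0);l=L-L.mean(0)
    a=np.arctan2((l[:,0]*p[:,1]-l[:,1]*p[:,0]).sum(),(l*p).sum()); c,s=np.cos(a),np.sin(a);M=np.array([[c,-s],[s,c]])
    t=P.mean(0)-M@L.mean(0); res=P-(L@M.T+t); return a,t,res
E
python3 - <<'E'
from fit import *
d=load('top0')
px=[(107,155),(470,97),(520,435),(150,480)]
P=[onz(d,185+(x+.5)/7-.5,165+(y+.5)/7-.5,.06)[:2] for x,y in px]
L=[(.075,.08),(.075,-.08),(-.075,-.08),(-.075,.08)]
print(fit(P,L))
a,t,_=fit(P,L)
M=np.array([[np.cos(a),-np.sin(a)],[np.sin(a),np.cos(a)]])
for n,l,z in [('well',(-.025,-.035),.06),('tube',(.05,0),.085)]:
    w=M@l+t; print(n,w,proj(d,[*w,z]))
u,v=185+375/7,165+335/7
print('tab',M.T@(onz(d,185+392/7,165+335/7,.085)[:2]-t),M.T@(onz(d,185+365/7,165+335/7,.085)[:2]-t))
E
```

```text
(np.float64(0.23881961113405836), array([0.52747444, 0.1703878 ]), array([[-0.00124635,  0.00131943],
       [ 0.00165252, -0.00015326],
       [-0.00226975, -0.0014213 ],
       [ 0.00186358,  0.00025513]]))
well [0.51146345 0.13046728] (np.float64(241.55017915517897), np.float64(212.18332864984546))
tube [0.57605533 0.18221559] (np.float64(226.1911803105188), np.float64(188.22740506416835))
tab [-0.03241653 -0.03417859] [-0.03068686 -0.02275921]
```

```bash
python3 - <<'E'
from fit import *
o=r.get_obs(); M=rot(o['orientation']); print(M.round(3)); d=load('wrist0')
print(M.T@(d['position']-o['tcp_pos']), (rot(d['orientation'])[:,2]).round(3))
print('jaw yaw',np.arctan2(M[1,2],M[0,2]), 'x yaw',np.arctan2(M[1,0],M[0,0]))
E
```

```text
[[-0.975 -0.     0.221]
 [-0.221  0.001 -0.975]
 [ 0.    -1.    -0.001]]
[-0.07508806 -0.14230201 -0.00066161] [0.297 0.066 0.953]
jaw yaw -1.3479740834303546 x yaw -2.9187702666919075
```

```bash
python3 - <<'E'
from fit import *
a=.239;t=np.array([.5275,.1704]);M=np.array([[np.cos(a),-np.sin(a)],[np.sin(a),np.cos(a)]])
g=M@[-.025,-.070]+t; print('goal',g)
r0,r1=np.hypot(.149,.658),np.hypot(*g); p0,p1=np.arctan2(-.658,.149),np.arctan2(g[1],g[0])
N=26; s=np.linspace(0,1,N+1); rr=r0+(r1-r0)*s; ph=p0+(p1-p0)*s
X=np.c_[rr*np.cos(ph),rr*np.sin(ph)]; D=np.diff(X,axis=0).round(3)
print(1.587/N); print('; '.join(f'{x} {y} 0' for x,y in D)); print(D.sum(0)+[.149,-.658])
E
```

```text
goal [0.5197818  0.09647146]
0.061038461538461534
0.037 0.015 0; 0.036 0.017 0; 0.034 0.019 0; 0.033 0.021 0; 0.031 0.023 0; 0.029 0.025 0; 0.028 0.026 0; 0.026 0.027 0; 0.024 0.029 0; 0.022 0.03 0; 0.02 0.031 0; 0.018 0.032 0; 0.016 0.032 0; 0.014 0.033 0; 0.012 0.033 0; 0.009 0.034 0; 0.007 0.034 0; 0.005 0.034 0; 0.003 0.034 0; 0.001 0.034 0; -0.001 0.033 0; -0.003 0.033 0; -0.005 0.032 0; -0.007 0.032 0; -0.009 0.031 0; -0.01 0.03 0
[0.519 0.096]
```

>>> send_rows(rows="0.037 0.015 0 0 0 0.061; 0.036 0.017 0 0 0 0.061; 0.034 0.019 0 0 0 0.061; 0.033 0.021 0 0 0 0.061; 0.031 0.023 0 0 0 0.061; 0.029 0.025 0 0 0 0.061; 0.028 0.026 0 0 0 0.061; 0.026 0.027 0 0 0 0.061; 0.024 0.029 0 0 0 0.061; 0.022 0.03 0 0 0 0.061; 0.02 0.031 0 0 0 0.061; 0.018 0.032 0 0 0 0.061; 0.016 0.032 0 0 0 0.061; 0.014 0.033 0 0 0 0.061; 0.012 0.033 0 0 0 0.061; 0.009 0.034 0 0 0 0.061", grip=0, grip_force=20)

```text
clock: 1.75
tcp_pos: [0.5386, -0.2299, 0.2311]
orientation: [-1.011, 1.476, -1.476]
contact_force: [-0.2, -0.1, -0.5]
grip_width: 0.0001
```

>>> send_rows(rows="0.007 0.034 0 0 0 0.061; 0.005 0.034 0 0 0 0.061; 0.003 0.034 0 0 0 0.061; 0.001 0.034 0 0 0 0.061; -0.001 0.033 0 0 0 0.061; -0.003 0.033 0 0 0 0.061; -0.005 0.032 0 0 0 0.061; -0.007 0.032 0 0 0 0.061; -0.009 0.031 0 0 0 0.061; -0.01 0.03 0 0 0 0.061; 0 0 0 0 0 0; 0 0 0 0 0 0; 0 0 0 0 0 0")

```text
clock: 3.05
tcp_pos: [0.5194, 0.0943, 0.2311]
orientation: [-1.312, 1.034, -1.034]
contact_force: [0.1, -0.2, -0.7]
grip_width: 0.0003
```

```bash
python3 - <<'E'
from fit import *
d=grab('wrist','w1')
for i in range(3):
  o=r.get_obs(); M=rot(o['orientation']);print(o['clock'],o['tcp_pos'],o['contact_force'],o['grip_width'],np.arctan2(M[1,2],M[0,2]),M[2]); r.grab_frame('wrist')
E
```

```text
3.1 [0.51949512 0.09416143 0.23108246] [-0.71217743 -0.42011836  0.78600069] -0.0002983151089846581 0.2353673997122734 [ 5.23246149e-04 -9.99999776e-01 -4.17868195e-04]
3.15 [0.51949978 0.09417819 0.23110672] [-0.25366277  0.56380928 -0.34388387] 0.00014966839132222993 0.23529588537372645 [ 4.21611136e-04 -9.99999847e-01 -3.57731088e-04]
3.2 [0.51946405 0.09438216 0.23111931] [ 0.40941936 -0.46936422 -0.10797558] 1.4009027648212927e-05 0.2356807756500932 [ 2.86758795e-04 -9.99999914e-01 -2.98122740e-04]
```

View pics/w1.png

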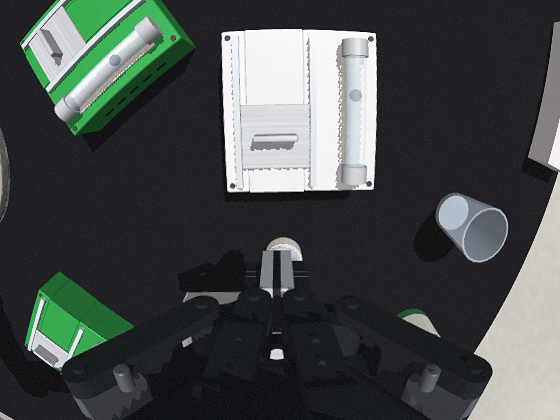

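```bash
python3 - <<'E'
from fit import *
d=load('w1'); im=d['pixels'][:,:,::-1]
cv2.imwrite('pics/w1c.png',cv2.resize(im[20:205,205:390],None,fx=3.2,fy=3.2,interpolation=cv2.INTER_CUBIC))
E
```

```text
(no output)
```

View pics/w1c.png

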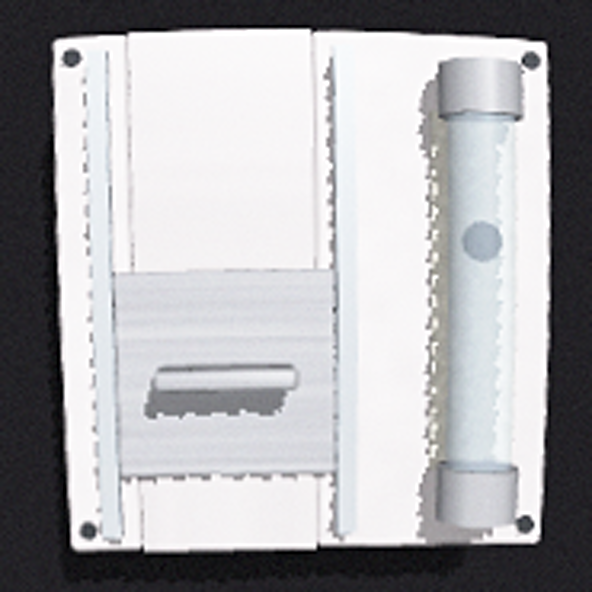

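```bash
python3 - <<'E'
from fit import *
d=load('w1')
def px(x,y): return 205+(x+.5)/3.2-.5,20+(y+.5)/3.2-.5
P=[onz(d,*px(*q),.06,True)[:2] for q in [(54,40),(546,42),(540,546),(72,548)]]
L=[(-.075,.08),(.075,.08),(.075,-.08),(-.075,-.08)]
a,t,res=fit(P,L);print(a,t,res)
M=np.array([[np.cos(a),-np.sin(a)],[np.sin(a),np.cos(a)]])
for n,q,z in [('tabL',(155,373),.085),('tabR',(299,372),.085),('shutUL',(112,273),.065),('shutUR',(335,269),.065),('shutBL',(118,475),.065),('shutBR',(337,472),.065),('tubeT',(482,60),.076),('tubeB',(478,525),.076)]:
    print(n,(M.T@(onz(d,*px(*q),z,True)[:2]-t)).round(4))
j=onz(d,285,240,.065,True);print('jar',j,M.T@(j[:2]-t)); T=load('top0'); j=onz(T,287,203,.065);print('jar',j,M.T@(j[:2]-t))
print('tcp',M.T@(r.get_obs()['tcp_pos'][:2]-t))
print(proj(d,r.get_obs()['tcp_pos'],True))
E
```

```text
0.25414472247021497 [0.5224767  0.17031061] [[ 0.00083084 -0.00070033]
 [-0.00095688 -0.00066534]
 [-0.00012039 -0.00012734]
 [ 0.00024643  0.00149301]]
tabL [-0.0445 -0.0221]
tabR [-0.0046 -0.0225]
shutUL [-0.0578  0.0063]
shutUR [0.0075 0.0063]
shutBL [-0.0582 -0.0547]
shutBR [ 0.0081 -0.0548]
tubeT [0.0495 0.0688]
tubeB [ 0.0498 -0.069 ]
jar [0.53911888 0.03940491 0.065     ] [-0.0168044  -0.13088498]
jar [ 0.55127914 -0.00539059  0.065     ] [-0.01629713 -0.17729889]
tcp [-0.02199601 -0.07253302]
(np.float64(281.4173659805497), np.float64(267.81926659382856))
```

>>> send_rows(rows="-0.004 0.01 -0.02 0 0 0.009; -0.004 0.009 -0.03 0 0 0.009; 0 0 -0.03 0 0 0; 0 0 -0.03 0 0 0; 0 0 -0.02 0 0 0; 0 0 -0.015 0 0 0; 0 0 -0.008 0 0 0; 0 0 -0.004 0 0 0; 0 0 -0.002 0 0 0; 0 0 0 0 0 0; 0 0 0 0 0 0")

```text
clock: 4.35
tcp_pos: [0.5117, 0.1148, 0.073]
orientation: [-1.318, 1.018, -1.019]
contact_force: [-0.5, 0.7, 0.5]
grip_width: -0.0001
```

```bash
cat > st.py <<'E'
from fit import *
import sys
a=.254;t=np.array([.5225,.1703]);M=np.array([[np.cos(a),-np.sin(a)],[np.sin(a),np.cos(a)]])
def st():
  o=r.get_obs(); Q=rot(o['orientation']); print(o['clock'],'box',(M.T@(o['tcp_pos'][:2]-t)).round(4),'z',o['tcp_pos'][2].round(4),'Fbox',(M.T@o['contact_force'][:2]).round(2),o['contact_force'][2].round(2),'yaw',np.arctan2(Q[1,2],Q[0,2]).round(4)); return o
if __name__=='__main__':
  st()
  if len(sys.argv)>1:
    d=grab(sys.argv[2],sys.argv[1]); st()
E
python3 st.py w2 wrist
```

```text
4.35 box [-0.0244 -0.051 ] z 0.073 Fbox [-0.3   0.85] 0.51 yaw 0.2559
4.4 box [-0.0245 -0.051 ] z 0.073 Fbox [-0.73 -0.03] -0.05 yaw 0.2559
```

View pics/w2.png

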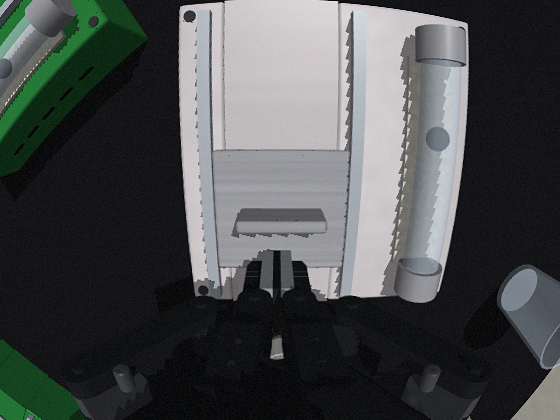

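Wrist view: the finger (278,260) is on the right side of the tab (tab face at row 230), inside the rails and clear. Next I push along box +y.

>>> send_rows(rows="-0.001 0.0039 0 0 0 0; -0.001 0.0039 0 0 0 0; -0.001 0.0039 0 0 0 0; -0.001 0.0039 0 0 0 0; -0.001 0.0039 0 0 0 0; -0.001 0.0039 0 0 0 0; -0.001 0.0039 0 0 0 0; -0.001 0.0039 0 0 0 0; -0.001 0.0039 0 0 0 0; -0.001 0.0039 0 0 0 0; -0.001 0.0039 0 0 0 0; -0.001 0.0039 0 0 0 0; -0.001 0.0039 0 0 0 0; 0 0 0 0 0 0; 0 0 0 0 0 0")

```text
clock: 5.9
tcp_pos: [0.498, 0.1657, 0.0722]
orientation: [-1.32, 1.018, -1.018]
contact_force: [-0.1, -0.2, 0.2]
grip_width: 0.0002
```

```bash
python3 st.py w3 wrist
```

```text
5.9 box [-0.0249  0.0017] z 0.0722 Fbox [-0.12 -0.18] 0.16 yaw 0.2565
5.95 box [-0.0249  0.0015] z 0.0722 Fbox [-0.88 -0.17] -0.24 yaw 0.2562
```

View pics/w3.png

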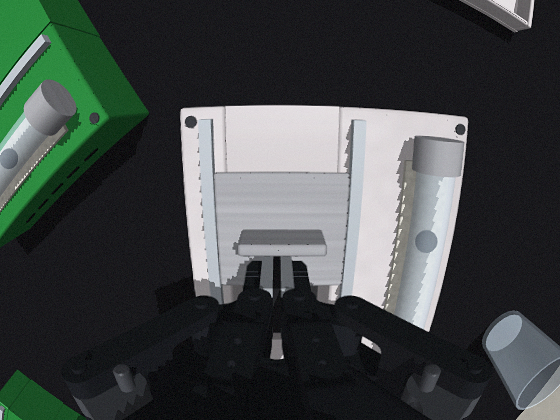

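```bash
cat > ms.py <<'E'
from st import *
def ms(f,pts):
  d=load(f)
  for n,u,v,z in pts:
    w=onz(d,u,v,z,True); print(n,w.round(4),'box',(M.T@(w[:2]-t)).round(4))
E
python3 - <<'E'
from ms import *
ms('w3',[('cTL',181,108,.06),('cTR',468,118,.06),('shL',215,173,.065),('shR',350,173,.065),('tabL',240,231,.085),('tabR',325,231,.085),('tabnear',240,247,.085),('tabnearR',326,247,.085)])
E
```

```text
cTL [0.4312 0.2289 0.06  ] box [-0.0736  0.0796]
cTR [0.574  0.2659 0.06  ] box [0.0739 0.0796]
shL [0.4555 0.2027 0.065 ] box [-0.0567  0.0482]
shR [0.5177 0.2192 0.065 ] box [0.0077 0.0486]
tabL [0.474  0.1855 0.085 ] box [-0.0431  0.0269]
tabR [0.5096 0.1948 0.085 ] box [-0.0063  0.027 ]
tabnear [0.4757 0.178  0.085 ] box [-0.0434  0.0192]
tabnearR [0.5124 0.1876 0.085 ] box [-0.0054  0.0193]
```

The tab's top face (rows 247–255) and the shutter edge (row 173) both give an opening of about 52 mm, and the box corners are unchanged. About 8 mm remains, so I go slowly.

>>> send_rows(rows="-0.0005 0.0019 0 0 0 0; -0.0005 0.0019 0 0 0 0; -0.0005 0.0019 0 0 0 0; 0 0 0 0 0 0; 0 0 0 0 0 0")

```text
clock: 6.45
tcp_pos: [0.4966, 0.1714, 0.0723]
orientation: [-1.319, 1.019, -1.018]
contact_force: [-0.5, 0.6, 0.1]
grip_width: 0.0001
```

```bash
python3 st.py w4 wrist; python3 st.py
```

```text
6.45 box [-0.0248  0.0076] z 0.0723 Fbox [-0.35  0.75] 0.09 yaw 0.2562
6.5 box [-0.0248  0.0075] z 0.0724 Fbox [1.21 0.73] -0.1 yaw 0.2561
6.5 box [-0.0248  0.0075] z 0.0724 Fbox [1.21 0.73] -0.1 yaw 0.2561
```

View pics/w4.png

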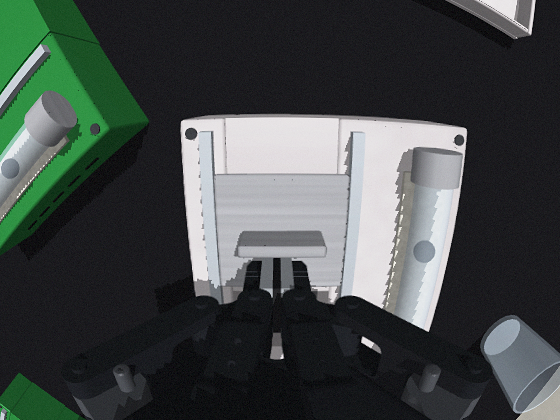

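>>> send_rows(rows="-0.0003 0.001 0 0 0 0; 0 0 0 0 0 0")

```text
clock: 6.7
tcp_pos: [0.4964, 0.1721, 0.0723]
orientation: [-1.319, 1.018, -1.019]
contact_force: [0.3, 0.7, 0.3]
grip_width: 0.0001
```

```bash
cat >av.py <<'E'
from ms import *
F=[]
for i in range(4):
  o=r.get_obs();F.append(o['contact_force']);d=r.grab_frame('wrist')
F=np.mean(F,0);print('avgF',(M.T@F[:2]).round(2),F[2].round(2));st()
np.savez('pics/last.npz',**{k:np.array(v) for k,v in d.items()})
# shutter/box edge profile on columns 240..330
g=cv2.cvtColor(d['pixels'],cv2.COLOR_RGB2GRAY)[:,290:325].mean(1);D=np.diff(g)
i1=np.argmax(D[60:150])+60; i2=np.argmin(D[i1+25:215])+i1+25
sub=lambda i,s:i+.5+ (lambda w:(w*np.array([-1,0,1])).sum()/w.sum())(np.clip(s*D[i-1:i+2],0,None))
e1,e2=sub(i1,1),sub(i2,-1);print(e1,e2)
a1=M.T@(onz(d,307,e1,.06,True)[:2]-t);a2=M.T@(onz(d,307,e2,.065,True)[:2]-t);print('box edge',a1.round(4),'shutter edge',a2.round(4),'s',.08-a1[1]+a2[1]+.035-.031)
E
python3 av.py
```

```text
avgF [ 0.51 -0.47] 0.25
6.9 box [-0.0248  0.0083] z 0.0723 Fbox [ 0.16 -1.11] -0.58 yaw 0.256
115.15670178877726 173.0628851032983
box edge [-0.013   0.0818] shutter edge [-0.0129  0.0548] s 0.056948589240972236
```

>>> send_rows(rows="-0.0003 0.001 0 0 0 0; 0 0 0 0 0 0")

```text
clock: 7.1
tcp_pos: [0.4961, 0.1731, 0.0723]
orientation: [-1.319, 1.018, -1.019]
contact_force: [1.5, -0.5, 0.7]
grip_width: -0.0004
```

```bash
python3 av.py
```

```text
avgF [ 0.82 -1.04] 0.15
7.3 box [-0.0249  0.0093] z 0.0723 Fbox [ 0.78 -1.05] 0.45 yaw 0.2559
116.59439809296782 173.06453342867357
box edge [-0.0131  0.0822] shutter edge [-0.013   0.0558] s 0.05763729201832812
```

>>> send_rows(rows="-0.0003 0.001 0 0 0 0; 0 0 0 0 0 0")

```text
clock: 7.5
tcp_pos: [0.4958, 0.174, 0.0723]
orientation: [-1.32, 1.018, -1.019]
contact_force: [1.0, -1.3, 1.2]
grip_width: 0.0001
```

```bash
python3 av.py
```

```text
avgF [ 0.7  -1.71] 0.18
7.7 box [-0.0249  0.0103] z 0.0723 Fbox [ 1.29 -1.84] 0.35 yaw 0.2559
118.0932082640703 173.09053213545266
box edge [-0.0131  0.0824] shutter edge [-0.0131  0.0567] s 0.058346389481760005
```

```bash
python3 - <<'E'
from ms import *
for f in ['w1','w2','w3','w4','last']:
  d=load(f); g=cv2.cvtColor(d['pixels'],cv2.COLOR_RGB2GRAY)
  for bx in [(-.07,.075),(.07,.075)]:
    # predicted screw px
    w=M@np.array(bx)+t; u,v=proj(d,[*w,.06],True)
    u,v=int(round(u)),int(round(v))
    if v<9: continue
    y0,x0=max(v-12,0),u-12
    p=g[y0:v+13,x0:u+13]; m=(p<110).astype(np.uint8)
    n,l,s,c=cv2.connectedComponentsWithStats(m)
    for k in range(1,n):
      if 20<s[k,4]<150 and s[k,0]>0 and s[k,1]>0 and s[k,0]+s[k,2]<p.shape[1] and s[k,1]+s[k,3]<p.shape[0]:
        wl=onz(d,x0+c[k,0],y0+c[k,1],.061,True); print(f,bx,c[k]+[x0,y0],(M.T@(wl[:2]-t)).round(4),s[k,4])
d=load('last');cv2.imwrite('pics/last.png',d['pixels'][:,:,::-1])
E
```

```text
w1 (-0.07, 0.075) [226.85714286  37.80952381] [-0.0692  0.0728] 21
w2 (-0.07, 0.075) [189.13636364  15.93636364] [-0.0689  0.0726] 110
w3 (-0.07, 0.075) [190.33913043 121.47826087] [-0.0688  0.0729] 115
w3 (0.07, 0.075) [459.86363636 129.04545455] [0.0684 0.0732] 88
w4 (-0.07, 0.075) [190.62727273 133.38181818] [-0.0688  0.0729] 110
w4 (0.07, 0.075) [458.65060241 139.81927711] [0.0684 0.0732] 83
last (-0.07, 0.075) [191.03921569 138.88235294] [-0.0687  0.073 ] 102
last (0.07, 0.075) [458.48809524 144.80952381] [0.0685 0.0733] 84
```

View pics/last.png

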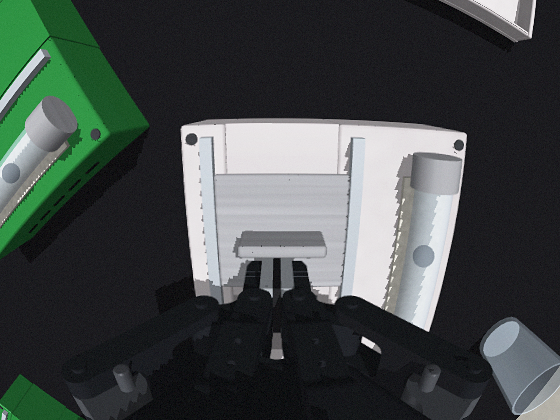

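>>> send_rows(rows="-0.0003 0.001 0 0 0 0; 0 0 0 0 0 0")

```text
clock: 7.9
tcp_pos: [0.4958, 0.1741, 0.0723]
orientation: [-1.32, 1.018, -1.02]
contact_force: [2.4, -3.9, 0.6]
grip_width: -0.0002
```

```bash
cat > scr.py <<'E'
from ms import *
def scr(f='last'):
  d=load(f); g=cv2.cvtColor(d['pixels'],cv2.COLOR_RGB2GRAY)
  for bx in [(-.07,.074),(.07,.074),(-.07,-.074),(.07,-.074)]:
    w=M@np.array(bx)+t; u,v=map(lambda q:int(round(q)),proj(d,[*w,.06],True))
    if not(13<u<546 and 9<v<406): continue
    y0,x0=max(v-12,0),u-12
    p=g[y0:v+13,x0:u+13]; n,l,s,c=cv2.connectedComponentsWithStats((p<110).astype(np.uint8))
    for k in range(1,n):
      if 20<s[k,4]<150 and s[k,0]>0 and s[k,1]>0 and s[k,0]+s[k,2]<p.shape[1] and s[k,1]+s[k,3]<p.shape[0]:
        wl=onz(d,x0+c[k,0],y0+c[k,1],.061,True); print('screw',(M.T@(wl[:2]-t)).round(4))
if __name__=='__main__': scr(*sys.argv[1:])
E
python3 av.py; python3 scr.py
```

```text
avgF [ 1.   -5.37] 1.2
8.1 box [-0.0249  0.0103] z 0.0723 Fbox [ 0.92 -4.52] 0.57 yaw 0.2551
118.08885434106674 173.1552672955975
box edge [-0.0131  0.0824] shutter edge [-0.013   0.0568] s 0.05832760540814941
screw [-0.0687  0.073 ]
screw [0.0685 0.0733]
```

The end stop is reached: force rose to 5 N and motion stopped, with the box screws unmoved. I back off and move over the well.

>>> send_rows(rows="0.001 -0.004 0 0 0 0; 0.0025 -0.01 0.004 0 0 0; 0.0025 -0.01 0.005 0 0 0; 0.0025 -0.01 0.005 0 0 0; 0.003 -0.011 0 0 0 0; 0 0 0 0 0 0; 0 0 0 0 0 0")

```text
clock: 8.8
tcp_pos: [0.507, 0.1297, 0.0863]
orientation: [-1.319, 1.019, -1.019]
contact_force: [0.2, -0.2, 0.6]
grip_width: 0.0002
```

```bash
python3 st.py w5 wrist; python3 scr.py w5;python3 st.py
```

```text
8.8 box [-0.0252 -0.0354] z 0.0863 Fbox [ 0.17 -0.28] 0.59 yaw 0.2549
8.85 box [-0.0253 -0.0349] z 0.0862 Fbox [-0.23  0.52] 0.28 yaw 0.2558
screw [-0.0688  0.0728]
screw [0.0686 0.0737]
8.85 box [-0.0253 -0.0349] z 0.0862 Fbox [-0.23  0.52] 0.28 yaw 0.2558
```

View pics/w5.png

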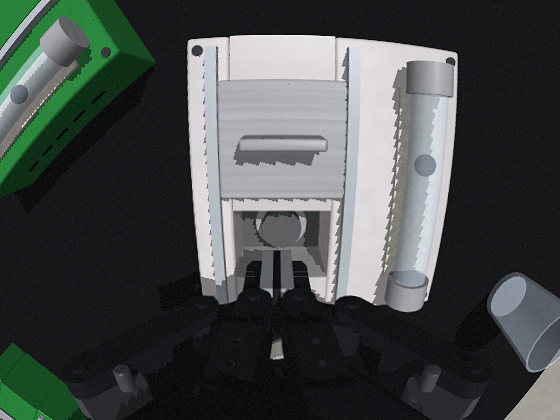

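```bash
python3 - <<'E'
from ms import *
d=load('w5'); w=M@[-.025,-.035]+t
for z in (.036,): print('key',proj(d,[*w,z],True),[tuple(np.round(proj(d,[*(M@q+t),z],True))) for q in [(-.038,-.035),(-.012,-.035),(-.025,-.022),(-.025,-.048)]])
print('mouth',[tuple(np.round(proj(d,[*(M@q+t),.06],True))) for q in [(-.052,-.014),(.002,-.014),(.002,-.056),(-.052,-.056)]])
tc=M@[-.0253,-.035]+t
for h in (0,.01,.02,.03,.04,.05,.06):
  print(h,[tuple(np.round(proj(d,[*(tc+M@[x,y]),.0862+h],True))) for x in (-.027,-.0145,.0145,.027) for y in (.011,)])
g=d['pixels'][:,:,::-1]
cv2.imwrite('pics/w5c.png',cv2.resize(g[190:350,190:370],None,fx=3.5,fy=3.5,interpolation=cv2.INTER_CUBIC))
E
```

```text
key (np.float64(280.6472889121919), np.float64(229.73271939196437)) [(np.float64(260.0), np.float64(230.0)), (np.float64(301.0), np.float64(230.0)), (np.float64(281.0), np.float64(210.0)), (np.float64(281.0), np.float64(248.0))]
mouth [(np.float64(232.0), np.float64(210.0)), (np.float64(330.0), np.float64(211.0)), (np.float64(326.0), np.float64(277.0)), (np.float64(236.0), np.float64(277.0))]
0 [(np.float64(226.0), np.float64(247.0)), (np.float64(251.0), np.float64(247.0)), (np.float64(311.0), np.float64(247.0)), (np.float64(337.0), np.float64(247.0))]
0.01 [(np.float64(223.0), np.float64(256.0)), (np.float64(250.0), np.float64(257.0)), (np.float64(313.0), np.float64(257.0)), (np.float64(340.0), np.float64(256.0))]
0.02 [(np.float64(219.0), np.float64(266.0)), (np.float64(248.0), np.float64(267.0)), (np.float64(316.0), np.float64(267.0)), (np.float64(344.0), np.float64(267.0))]
0.03 [(np.float64(215.0), np.float64(278.0)), (np.float64(246.0), np.float64(279.0)), (np.float64(318.0), np.float64(279.0)), (np.float64(349.0), np.float64(278.0))]
0.04 [(np.float64(211.0), np.float64(291.0)), (np.float64(244.0), np.float64(292.0)), (np.float64(321.0), np.float64(292.0)), (np.float64(354.0), np.float64(291.0))]
0.05 [(np.float64(206.0), np.float64(307.0)), (np.float64(241.0), np.float64(308.0)), (np.float64(325.0), np.float64(308.0)), (np.float64(360.0), np.float64(306.0))]
0.06 [(np.float64(200.0), np.float64(324.0)), (np.float64(238.0), np.float64(326.0)), (np.float64(329.0), np.float64(325.0)), (np.float64(366.0), np.float64(323.0))]
```

View pics/w5c.png

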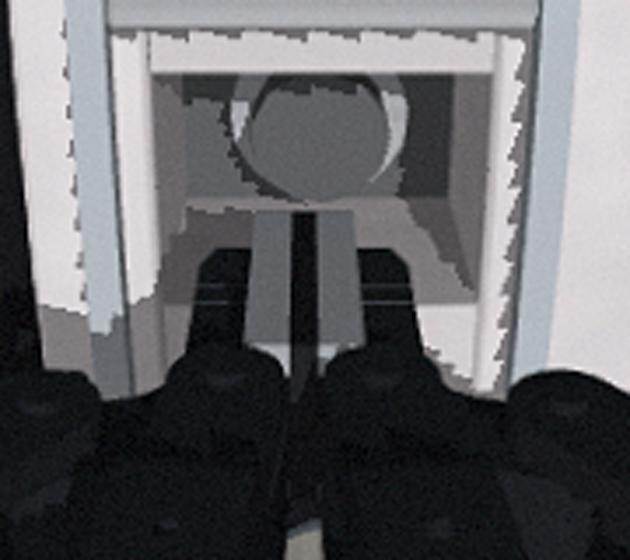

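The well mouth (columns 232–331, row 211) and key cap match their predicted positions to a pixel, and the finger is centred. Now I descend.

>>> send_rows(rows="0 0 -0.01 0 0 0; 0 0 -0.01 0 0 0; 0 0 -0.01 0 0 0; 0 0 -0.008 0 0 0; 0 0 -0.004 0 0 0; 0 0 -0.002 0 0 0; 0 0 0 0 0 0; 0 0 0 0 0 0")

```text
clock: 9.65
tcp_pos: [0.5072, 0.1302, 0.0426]
orientation: [-1.319, 1.018, -1.019]
contact_force: [-0.2, 0.2, -0.7]
grip_width: -0.0004
```

```bash
python3 av.py; python3 scr.py; python3 st.py s6 scene; python3 - <<'E'
import cv2,numpy as np
d=np.load('pics/last.npz');cv2.imwrite('pics/w6.png',d['pixels'][:,:,::-1])
g=cv2.imread('pics/s6.png');cv2.imwrite('pics/s6c.png',cv2.resize(g[100:260,230:390],None,fx=3.7,fy=3.7,interpolation=cv2.INTER_CUBIC))
E
```

```text
avgF [0.05 0.04] 0.04
9.85 box [-0.0249 -0.0351] z 0.0426 Fbox [ 0.41 -1.04] 0.63 yaw 0.2559
72.87047756874095 146.35581206966384
box edge [-0.0161  0.0557] shutter edge [-0.0161  0.0279] s 0.05617114157440961
screw [0.0684 0.0747]
9.85 box [-0.0249 -0.0351] z 0.0426 Fbox [ 0.41 -1.04] 0.63 yaw 0.2559
9.9 box [-0.025  -0.0351] z 0.0426 Fbox [0.37 0.24] 0.61 yaw 0.2559
```

View pics/s6c.png

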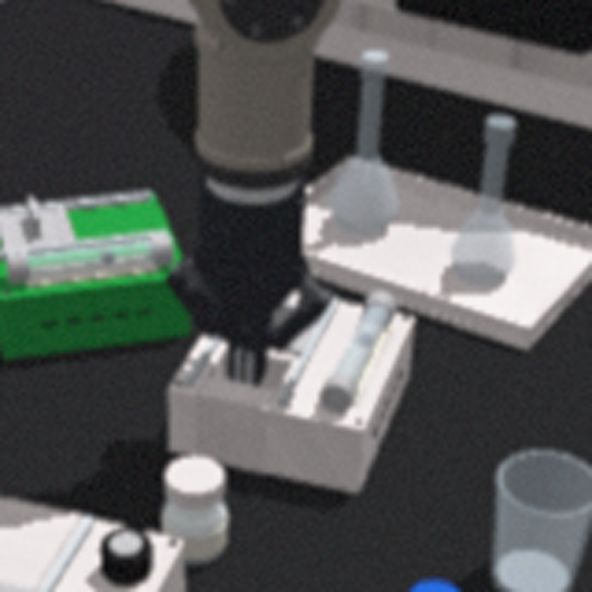

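View pics/w6.png

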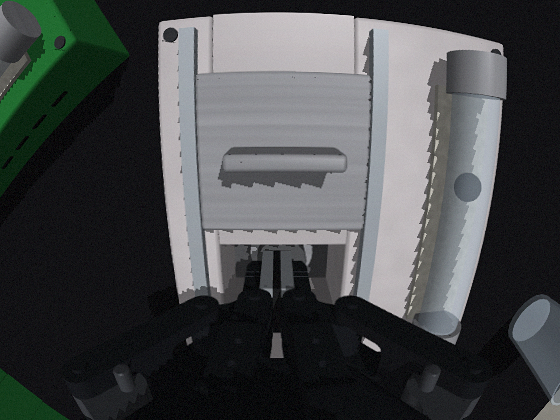

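>>> send_rows(rows="0 0 -0.003 0 0 0; 0 0 -0.003 0 0 0; 0 0 -0.002 0 0 0; 0 0 -0.002 0 0 0; 0 0 -0.002 0 0 0; 0 0 0 0 0 0")

```text
clock: 10.5
tcp_pos: [0.507, 0.13, 0.0302]
orientation: [-1.32, 1.019, -1.019]
contact_force: [-0.3, -0.2, 3.6]
grip_width: -0.0001
```

```bash
python3 av.py
```

```text
avgF [-0.58 -0.56] 3.77
10.7 box [-0.0251 -0.0351] z 0.0304 Fbox [-0.78 -0.25] 4.73 yaw 0.256
68.77408637873754 151.2415870378064
box edge [-0.0174  0.0559] shutter edge [-0.0175  0.0278] s 0.05586348608864097
```

The spring force matches prediction (about 3.8 N at 6 mm). I press on to the stop.

>>> send_rows(rows="0 0 -0.001 0 0 0; 0 0 -0.001 0 0 0; 0 0 -0.001 0 0 0; 0 0 0 0 0 0")

```text
clock: 11.1
tcp_pos: [0.507, 0.13, 0.028]
orientation: [-1.32, 1.018, -1.019]
contact_force: [-3.9, -2.3, 13.0]
grip_width: -0.0003
```

```bash
python3 av.py
```

```text
avgF [-3.49 -1.45] 12.63
11.3 box [-0.0251 -0.0351] z 0.028 Fbox [-2.93 -0.38] 12.5 yaw 0.2559
67.77560975609757 152.23489361702127
box edge [-0.0176  0.056 ] shutter edge [-0.0176  0.0278] s 0.055830455454136535
```

At the stop: z is 28.0 mm and the force 12.6 N. I hold until about 1.1 s in total, then lift.

>>> send_rows(rows="0 0 0.0003 0 0 0; 0 0 0 0 0 0; 0 0 0 0 0 0; 0 0 0 0 0 0; 0 0 0 0 0 0; 0 0 0 0 0 0; 0 0 0.002 0 0 0; 0 0 0.003 0 0 0; 0 0 0.004 0 0 0; 0 0 0.006 0 0 0; 0 0 0.01 0 0 0; 0 0 0.012 0 0 0; 0 0 0.02 0 0 0; 0 0 0.02 0 0 0; 0 0 0 0 0 0; 0 0 0 0 0 0")

```text
clock: 12.9
tcp_pos: [0.5072, 0.13, 0.1053]
orientation: [-1.318, 1.018, -1.019]
contact_force: [0.3, 0.6, 0.0]
grip_width: 0.0
```

```bash
python3 av.py;python3 scr.py;python3 - <<'E'
import cv2,numpy as np
d=np.load('pics/last.npz');cv2.imwrite('pics/w7.png',d['pixels'][:,:,::-1])
E
```

```text
avgF [ 0.15 -0.41] 0.02
13.1 box [-0.0258 -0.0351] z 0.1039 Fbox [-0.08  0.71] 0.03 yaw 0.256
135.79306402439025 201.67018469656992
box edge [-0.011   0.0255] shutter edge [-0.0105 -0.0125] s 0.04604074146467191
screw [-0.0689  0.0727]
screw [0.0686 0.0734]
screw [-0.0684 -0.0726]
```

View pics/w7.png

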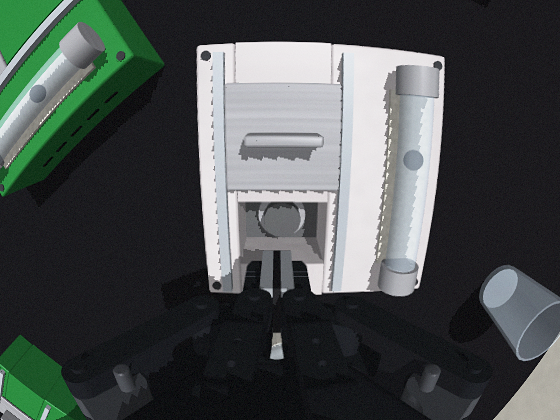

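Key is back up, the well is clear and the box has not moved. Before going to the other side of the tab I check clearance to the flasks.

```bash
python3 - <<'E'
from ms import *
T=load('top0')
for u,v,z in [(118,225,.17),(133,181,.15),(136,234,.03),(148,193,.03),(118,225,.15),(133,181,.17)]: print(u,v,onz(T,u,v,z).round(3))
print(M@[-.025,.052]+t, M@[-.025,.127]+t)
E
```

```text
118 225 [0.422 0.458 0.17 ]
133 181 [0.557 0.444 0.15 ]
136 234 [0.42 0.45 0.03]
148 193 [0.553 0.433 0.03 ]
118 225 [0.425 0.466 0.15 ]
133 181 [0.552 0.437 0.17 ]
[0.48523569 0.21434964] [0.46638987 0.28694327]
```

>>> send_rows(rows="-0.002 0.008 0.004 0 0 0; -0.003 0.012 0 0 0 0; -0.003 0.012 0 0 0 0; -0.003 0.013 0 0 0 0; -0.003 0.012 0 0 0 0; -0.003 0.012 0 0 0 0; -0.002 0.01 0 0 0 0; -0.002 0.0055 0 0 0 0; 0 0 0 0 0 0; 0 0 0 0 0 0")

```text
clock: 14.1
tcp_pos: [0.486, 0.2141, 0.1085]
orientation: [-1.32, 1.019, -1.019]
contact_force: [-0.1, -0.5, -0.0]
grip_width: -0.0003
```

```bash
python3 st.py w8 wrist;  python3 st.py
```

```text
14.1 box [-0.0243  0.0516] z 0.1085 Fbox [-0.27 -0.47] -0.02 yaw 0.2557
14.15 box [-0.0243  0.0513] z 0.1085 Fbox [ 0.14 -0.65] -0.25 yaw 0.2552
14.15 box [-0.0243  0.0513] z 0.1085 Fbox [ 0.14 -0.65] -0.25 yaw 0.2552
```

View pics/w8.png

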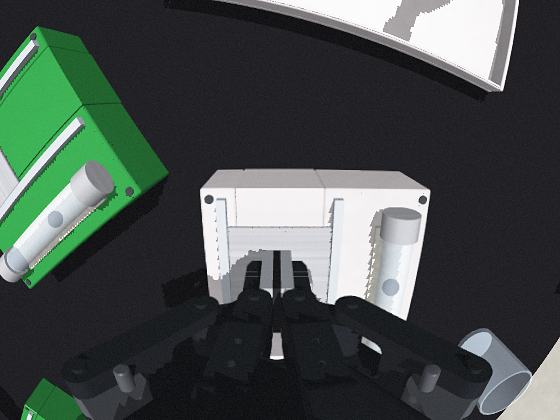

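>>> send_rows(rows="0 0 -0.012 0 0 0; 0 0 -0.012 0 0 0; 0 0 -0.007 0 0 0; 0 0 -0.003 0 0 0; 0 0 -0.002 0 0 0; 0 0 0 0 0 0; 0 0 0 0 0 0")

```text
clock: 14.85
tcp_pos: [0.4861, 0.2148, 0.0728]
orientation: [-1.319, 1.018, -1.019]
contact_force: [0.4, -0.1, 0.4]
grip_width: 0.0004
```

```bash
python3 av.py;python3 scr.py
```

```text
avgF [ 0.08 -0.04] -0.35
15.05 box [-0.0241  0.0521] z 0.0729 Fbox [ 0.2  -0.25] -0.11 yaw 0.256
115.5 177.4
box edge [-0.0122  0.1254] shutter edge [-0.012   0.0963] s 0.05489673362953425
screw [-0.0688  0.0733]
screw [0.0686 0.0735]
```

>>> send_rows(rows="0.001 -0.0039 0 0 0 0; 0.001 -0.0039 0 0 0 0; 0.001 -0.0039 0 0 0 0; 0.001 -0.0039 0 0 0 0; 0.001 -0.0039 0 0 0 0; 0.001 -0.0039 0 0 0 0; 0.001 -0.0039 0 0 0 0; 0.001 -0.0039 0 0 0 0; 0.001 -0.0039 0 0 0 0; 0.001 -0.0039 0 0 0 0; 0.001 -0.0039 0 0 0 0; 0.001 -0.0039 0 0 0 0; 0.001 -0.0039 0 0 0 0; 0.001 -0.0039 0 0 0 0; 0.001 -0.0039 0 0 0 0; 0.001 -0.0039 0 0 0 0; 0 0 0 0 0 0; 0 0 0 0 0 0")

```text
clock: 16.85
tcp_pos: [0.5018, 0.1517, 0.0725]
orientation: [-1.32, 1.019, -1.019]
contact_force: [0.6, 1.0, 0.0]
grip_width: 0.0001
```

```bash
python3 av.py;python3 scr.py
```

```text
avgF [0.64 0.26] 0.14
17.05 box [-0.0246 -0.0123] z 0.0726 Fbox [-0.03 -0.07] 0.7 yaw 0.2562
75.71156773211568 158.5
box edge [-0.0131  0.08  ] shutter edge [-0.013  0.041] s 0.0450102029030616
screw [-0.0687  0.0728]
screw [0.0684 0.0731]
```

>>> send_rows(rows="0.0005 -0.0019 0 0 0 0; 0.0004 -0.0014 0 0 0 0; 0 0 0 0 0 0; 0 0 0 0 0 0")

```text
clock: 17.45
tcp_pos: [0.5029, 0.1487, 0.0726]
orientation: [-1.32, 1.019, -1.019]
contact_force: [0.0, 0.4, -0.2]
grip_width: -0.0
```

```bash
python3 av.py;python3 scr.py
```

```text
avgF [-0.13 -0.26] -0.23
17.65 box [-0.0244 -0.0159] z 0.0726 Fbox [ 0.79 -0.43] 0.76 yaw 0.256
68.3526363913441 199.5
box edge [-0.0128  0.08  ] shutter edge [-0.0121  0.0174] s 0.021428409592755056
screw [-0.0689  0.0727]
screw [0.0684 0.0731]
```

Box edge still reads 0.080. About 4–5 mm remains, so I take small steps.

>>> send_rows(rows="0.0005 -0.0019 0 0 0 0; 0.0003 -0.001 0 0 0 0; 0 0 0 0 0 0; 0 0 0 0 0 0")

```text
clock: 18.05
tcp_pos: [0.5037, 0.1458, 0.0726]
orientation: [-1.32, 1.019, -1.019]
contact_force: [0.2, 0.1, -0.9]
grip_width: 0.0
```

```bash
python3 av.py;python3 scr.py
```

```text
avgF [ 0.39 -0.18] -0.1
18.25 box [-0.0243 -0.0189] z 0.0726 Fbox [ 0.62 -0.51] -1.07 yaw 0.2559
62.12822769953052 212.41891891891893
box edge [-0.0128  0.08  ] shutter edge [-0.0119  0.0078] s 0.011816772089941668
screw [-0.0688  0.0727]
screw [0.0684 0.0731]
```

>>> send_rows(rows="0.0003 -0.001 0 0 0 0; 0 0 0 0 0 0")

```text
clock: 18.45
tcp_pos: [0.5039, 0.145, 0.0726]
orientation: [-1.319, 1.019, -1.018]
contact_force: [-0.6, 0.6, 0.1]
grip_width: -0.0002
```

```bash
python3 av.py
```

```text
avgF [0.08 0.61] -0.02
18.65 box [-0.0243 -0.0198] z 0.0726 Fbox [-0.88  0.4 ] -0.05 yaw 0.256
60.37176740627391 147.48648648648648
box edge [-0.0128  0.08  ] shutter edge [-0.0128  0.0388] s 0.0427657463839298
```

>>> send_rows(rows="0.0003 -0.001 0 0 0 0; 0 0 0 0 0 0")

```text
clock: 18.85
tcp_pos: [0.5042, 0.1439, 0.0726]
orientation: [-1.32, 1.019, -1.019]
contact_force: [0.4, 1.1, 0.0]
grip_width: -0.0
```

```bash
python3 av.py
```

```text
avgF [-0.23  0.53] 0.03
19.05 box [-0.0243 -0.021 ] z 0.0726 Fbox [0.21 1.13] -1.1 yaw 0.2559
92.5 145.3354430379747
box edge [-0.0127  0.0634] shutter edge [-0.0128  0.0386] s 0.05926902835663932
```

>>> send_rows(rows="0.0002 -0.0008 0 0 0 0; 0 0 0 0 0 0")

```text
clock: 19.25
tcp_pos: [0.5044, 0.1431, 0.0726]
orientation: [-1.319, 1.019, -1.019]
contact_force: [-0.4, 1.3, 0.4]
grip_width: -0.0
```

```bash
python3 av.py;python3 scr.py
```

```text
avgF [-0.21  0.4 ] 0.16
19.45 box [-0.0243 -0.0218] z 0.0726 Fbox [-0.21  1.09] 0.7 yaw 0.256
110.5 143.5
box edge [-0.0126  0.0539] shutter edge [-0.0128  0.0387] s 0.06873536912597547
screw [-0.0688  0.0728]
screw [0.0684 0.073 ]
```

>>> send_rows(rows="0.0002 -0.0008 0 0 0 0; 0 0 0 0 0 0")

```text
clock: 19.65
tcp_pos: [0.5045, 0.1431, 0.0726]
orientation: [-1.319, 1.019, -1.018]
contact_force: [-2.5, 2.3, -1.2]
grip_width: -0.0
```

```bash
python3 av.py;python3 scr.py;python3 - <<'E'
import cv2,numpy as np
d=np.load('pics/last.npz');cv2.imwrite('pics/w9.png',d['pixels'][:,:,::-1])
E
```

```text
avgF [-1.18  3.18] -0.88
19.85 box [-0.0243 -0.0219] z 0.0726 Fbox [-0.46  3.63] -0.16 yaw 0.2565
127.5 210.5
box edge [-0.0125  0.0457] shutter edge [-0.0119  0.0059] s 0.04416957047661277
screw [-0.0688  0.0727]
screw [0.0683 0.073 ]
```

View pics/w9.png

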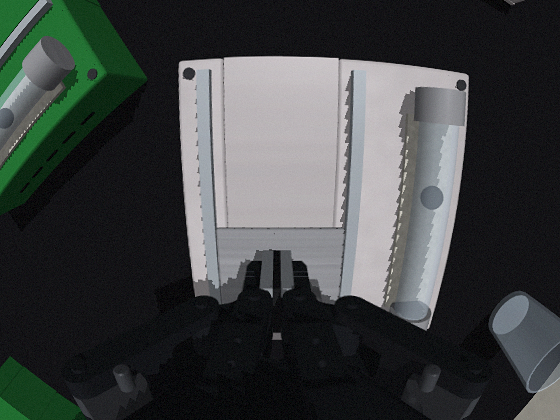

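Stop reached: 3.2 N with no further motion. The travel between stops works out to 60 mm (32.2 mm plus 2×13.9 mm). I retract and check.

>>> send_rows(rows="-0.001 0.004 0 0 0 0; -0.002 0.008 0.002 0 0 0; 0 0 0.02 0 0 0; 0 0 0.03 0 0 0; 0 0 0.04 0 0 0; 0 0 0.04 0 0 0; 0.01 -0.03 0.02 0 0 0; 0.01 -0.04 0 0 0 0; 0.01 -0.04 0 0 0 0; 0 0 0 0 0 0; 0 0 0 0 0 0; 0 0 0 0 0 0")

```text
clock: 21.05
tcp_pos: [0.5314, 0.0456, 0.2247]
orientation: [-1.32, 1.018, -1.017]
contact_force: [-0.6, -0.0, -0.3]
grip_width: 0.0001
```

```bash
python3 st.py w10 wrist; python3 scr.py w10; python3 st.py t10 top
```

```text
21.05 box [-0.0227 -0.1229] z 0.2247 Fbox [-0.62  0.16] -0.29 yaw 0.2575
21.1 box [-0.0227 -0.1226] z 0.2247 Fbox [ 0.32 -0.28] -0.16 yaw 0.2582
screw [-0.0689 -0.0728]
screw [ 0.0688 -0.0725]
21.1 box [-0.0227 -0.1226] z 0.2247 Fbox [ 0.32 -0.28] -0.16 yaw 0.2582
21.15 box [-0.0227 -0.1226] z 0.2247 Fbox [0.35 0.09] 0.28 yaw 0.2585
```

View pics/w10.png

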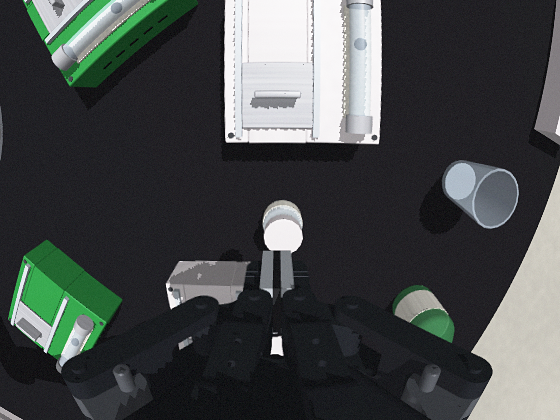

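View pics/t10.png

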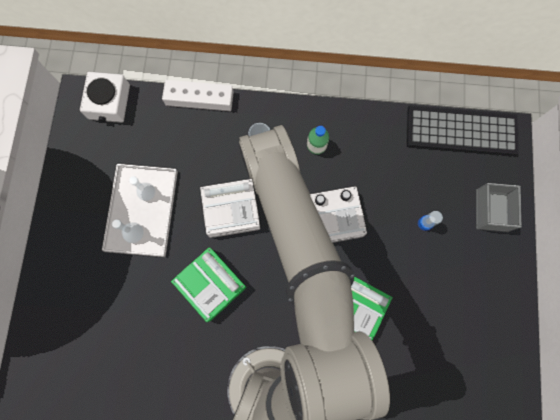

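```bash
python3 - <<'E'
from ms import *
ms('w10',[('shUL',245,62.5,.065),('shUR',314,66,.065),('shLL',243,126,.065),('shLR',312,128,.065),('tab',277,95,.085)])
print(r.hand_in())
E
```

```text
shUL [0.471 0.152 0.065] box [-0.0544 -0.0047]
shUR [0.5326 0.1651 0.065 ] box [ 0.0084 -0.0076]
shLL [0.484 0.094 0.065] box [-0.0565 -0.0641]
shLR [0.5462 0.1086 0.065 ] box [ 0.0074 -0.0657]
tab [0.5072 0.1291 0.085 ] box [-0.0252 -0.036 ]
the job is handed in; nothing more can be done
None
```

The gas interlock is reset: I opened its shutter, pressed the key, and closed the shutter again, all with the shut fingertips. I handed the job in at about 21 s of the 51 s allowed, with the arm raised and touching nothing. No verdict was reported.

- **Opening:** I pushed the shutter's tab until it stopped moving, at about 5 N. That is the open end stop.
- **Key:** Pushing into the well, the key stopped at 28.0 mm above the bench with 12.6 N, its fully-down position. I held it there for a little over a second, then lifted clear. The picture afterwards shows the key up again.
- **Closing:** I pushed the tab back until it stopped at about 3 N. The travel between the two stops works out to 60 mm. In the last picture the tab is at box y −36 mm, where closed should be −35 mm. Hand-picked shutter edges are rougher, within about 3 mm.
- **Box:** The screws on its top stayed within about 0.5 mm in nearly every picture, so the box did not shift. One glare-affected reading, taken with the finger in the well, was off by about 1.5 mm and disagreed with the rest.
- **Everything else:** In the last overhead picture the other objects are where they were. The arm hides parts of the lamp box, one green box, the beaker and the jar there. The wrist picture shows the jar and beaker still standing. No unexpected contact forces appeared.

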